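Lock the bottle, find its thread hand, hold the cap up

TASK

Of the two bottles, the one on the left (seen from the robot) is to be opened for refilling: slide the flat steel key fully home into the slot in its foot so that the bottle cannot spin, and leave it there. Then unscrew that bottle's cap - its thread may be right-hand or left-hand, so if it stops hard one way, turn it the other - and lift it straight off. Finish with the cap still held in the gripper, upright and still, its underside at least 5 cm above where it sat; leave the other bottle's cap closed.

Things in the scene. Friction and masses are not known exactly. Their poses are not given: they have to be found in the camera images.
- stand_a: grey square foot, 110 x 110 x 20 mm, fixed to the worktop, of one of two identical bottle stations (which one stands on the left differs between starts). Origin: centre of its underside, on the bottle's axis; z up. A white bottle, 60 mm across, shoulder 88 mm up, stands upright on it and spins freely until the key locks it. The key slot opens in the -y side.
- slot_a (a point): middle of the slot mouth of stand_a, on the worktop; this point is 55 mm from the bottle's axis, axes as the foot's. The slot runs in along +y, 28 mm wide, its floor is the worktop; it is open above for the first 15 mm, then 15 mm high. The key is home when its shoulders meet the mouth face (hard stop).
- cap_a_bar (a point): black cap, about 60 g, of the bottle on stand_a: centre of the grip bar on its top, 140 mm above the worktop when closed. Bar 52 mm long (along x, which closed lies along the foot's x), 14 mm thick (y), 33 mm high. Under it a knurled disc 56 mm across, its top 16 mm below this point, its skirt's underside 35 mm below: keep fingertips above the disc.
- bottle_a (a joint): turn of the bottle in stand_a, rad, 0 at start; key home leaves about 0.16 rad of play each way. Its cap has a quarter-turn lug thread over a sprung seal; its hand is unseen. Right way: turns easily (under 0.15 Nm), free to lift from 55 degrees, end stop near 110. Wrong way: hard stop within 25 degrees, cannot lift.
- stand_b: grey square foot, 110 x 110 x 20 mm, fixed to the worktop, of one of two identical bottle stations (which one stands on the left differs between starts). Origin: centre of its underside, on the bottle's axis; z up. A white bottle, 60 mm across, shoulder 88 mm up, stands upright on it and spins freely until the key locks it. The key slot opens in the -y side.
- slot_b (a point): middle of the slot mouth of stand_b, on the worktop; this point is 55 mm from the bottle's axis, axes as the foot's. The slot runs in along +y, 28 mm wide, its floor is the worktop; it is open above for the first 15 mm, then 15 mm high. The key is home when its shoulders meet the mouth face (hard stop).
- cap_b_bar (a point): black cap, about 60 g, of the bottle on stand_b: centre of the grip bar on its top, 140 mm above the worktop when closed. Bar 52 mm long (along x, which closed lies along the foot's x), 14 mm thick (y), 33 mm high. Under it a knurled disc 56 mm across, its top 16 mm below this point, its skirt's underside 35 mm below: keep fingertips above the disc.
- bottle_b (a joint): turn of the bottle in stand_b, rad, 0 at start; key home leaves about 0.16 rad of play each way. Its cap has a quarter-turn lug thread over a sprung seal; its hand is unseen. Right way: turns easily (under 0.15 Nm), free to lift from 55 degrees, end stop near 110. Wrong way: hard stop within 25 degrees, cannot lift.
- key_grip (a point): flat steel key, 0.2 kg, on the worktop: 6 mm plate with upright tab. This point: tab's centre, 31 mm above the underside; tab 14 mm thick (x), 32 long (y), top at 56. Plate 44 mm wide, from 22 mm behind (-y) to its shoulders 50 mm ahead (+y); then a round-nosed tongue, 24 mm wide, 60 mm long. Slides flat, tongue first. Home, this point is 50 mm outside the slot mouth, y along the slot's y.
Mind the look-alikes: they are no part of the job. What is shaped like the part that bears cap_b_bar but pink or purple is not meant.

How it is judged:
By the outcome, as a careful person would: the job done as asked, in the order asked, and still so for the second after the job is handed in, while the arm keeps its last pose, push and grip.
It also fails if it takes over 64 s, if anything falls off the work surface, if the arm or the gripper's body presses on something with over 40 N, if the wrist force passes 120 N, or if a joint passes its speed limit or range.

ROBOT

A 6-joint arm with a two-finger parallel gripper is mounted at the origin on a cart in front of the work surface, level with it; the furniture and walls round the work are solid. World frame = base frame: x ahead of the robot, y to its left, z up, the work surface at z = 0. Lengths are in m, angles in rad, forces in N, time in s.
With the tool pointing down it reaches from about 0.3 to 0.775 m from the base axis. Payload 14.6 kg.
Tool frame: the origin (TCP) lies on the mounting face of the last link; the fingertips stand 199 mm ahead of it and the grasp point (between the pads) lies 180 mm ahead of it; z points along the fingers, y is the line along which they close (so a half turn about z gives the same grasp; the last joint's range is limited). The gripper opens to 94 mm and grips with 3 to 60 N. Pads are 16 mm wide; open, the fingers measure 119 mm over their backs; the gripper's body (75 mm by 177 mm) begins 78 mm behind the grasp point.
Start: joints at [1.281, 0.3, 1.521, -0, 1.321, -0.067], TCP at [0.122, 0.536, 0.405] pointing down, gripper open.
Joint ranges: [-3.03, 3.03], [-0.79, 2.21], [0.23, 2.52], [-1.04, 4.18], [0, 3.07], [-2.55, 2.55]. Speed limits (rad/s): [2.22, 2.22, 2.57, 3.14, 3.14, 3.14].

INTERFACE

Orientations are given as [roll, pitch, yaw] about the fixed x, y, z axes, in that order (R = Rz(yaw) Ry(pitch) Rx(roll)).
In Python, from station import get_obs, camera, hand_in gives the robot as it stands.
- The arm moves only by the tool apply_moves, never from a script. Its argument "increments" is a list of rows, each an object of numbers: "tx", "ty", "tz": the shift along the tool's x, y, z as a fraction of full scale; "ax", "ay", "az": the turn, a rotation vector about the tool's x, y, z as a fraction of full scale. In form: [{"tx": .., "ty": .., "tz": .., "ax": .., "ay": .., "az": ..}, ...]. A call has 1 to 12 rows; each row shifts and turns the commanded pose from where the row before left it, along the tool's axes as they then stand; what a row does not reach is not made up. Full scale, the value 1, is 30 mm for a shift and 5 degrees for a turn. A row lasts 1/8 s, in which the tool goes at most 62.5 mm and 10.7 degrees, less where a joint would pass 70% of its speed; a pose out of reach is approached as far as the arm can. A call with a number of a shift or a turn outside -1 to 1 is refused whole. A call with a gripper value outside its range is refused whole. "jaw" is the closure, from 0 (fully open) to 1 (shut), set as the call begins (left out, the last holds). The fingers move at their own pace and stop on an object; "force" is the grip in N (left out, the last holds). Time passes only in rows, so rows that do not move let the fingers close. It gives the time, the measured TCP pose, the force, the opening and the grip force at its end, in the units of the state.
- get_obs(): the state, without advancing time (a new reading comes with each control period).
- camera(name): name is "scene" or "top"; returns a dict with "pixels" (384x512x3 uint8, red, green, blue), "camera_matrix" (3x3 intrinsics, pixels), "R" (3x3) and "t" (3): a world point X has camera coordinates R X + t. Camera axes: x right, y down, z forward; pixel columns grow to the right and rows downward; lengths in m; the calibration is good to about 2 mm. A picture is of the moment at which its call begins. There is no depth.
- hand_in(): hands the job in; it is judged then, once.
The state is a dict: "time_s": time; "qpos": joint angles; "joint_vel": joint speeds; "tau": joint torques, N m; "ee_pos": TCP position; "eef_rot": TCP orientation; "force": force on the tool from outside, world axes, zero at the start; "moment": the same for the moment, N m; "grip_width": finger opening in m; "grip_force": force on a finger pad.
Only numpy, scipy, OpenCV 4.12 (cv2) and the standard library are available. Lean on these libraries where they do the work, as an engineer would, in place of code of your own. Each camera call takes 0.05 s, during which the arm holds its last target. There are 200 camera calls.

## Working session

There is one attempt and no reset: what is moved stays moved. The work goes in short steps, Python scripts to look and compute and a tool call to move; the robot and the scene stay as the last step left them, time stands still between calls to the robot, and variables do not carry over. Pictures are saved under pics/ and viewed, at most 10 in all, crops included, and the job is handed in when it is done.

Besides the shell and the picture viewer there is one more tool, called by a JSON object that holds its "op" and its "data", one argument or row to a line. apply_moves: Moves the arm, as the interface text tells. Its arguments: {"type":"object","properties":{"increments":{"type":"array"},"jaw":{"type":"number"},"force":{"type":"number"}},"required":["increments"]}

```bash
mkdir -p pics; ls
python3 - <<'E'
from station import get_obs,camera
import cv2,numpy as np
for n in("scene","top"):
    c=camera(n);cv2.imwrite(f"pics/{n}0.png",cv2.cvtColor(c["pixels"],cv2.COLOR_RGB2BGR))
    print(n,c["camera_matrix"].tolist(),(-c["R"].T@c["t"]).round(3),c["R"].round(3).tolist())
o=get_obs();print(o)
E
```

```text
pics
scene [[360.2933689919492, 0.0, 251.03186172473718], [0.0, 360.2933689919492, 187.34733010168623], [0.0, 0.0, 1.0]] [-0.11  -0.357  0.486] [[0.606, -0.795, 0.013], [-0.326, -0.263, -0.908], [0.725, 0.546, -0.419]]
top [[462.92446574140314, 0.0, 254.38468593737173], [0.0, 462.92446574140314, 188.5461635517454], [0.0, 0.0, 1.0]] [0.125 0.31  1.542] [[-0.405, -0.914, -0.002], [-0.873, 0.387, -0.296], [0.271, -0.118, -0.955]]
{'time_s': 0.1, 'qpos': array([ 1.28143589e+00,  3.00391104e-01,  1.52152588e+00, -1.62737549e-05,
        1.32070672e+00, -6.66154521e-02]), 'joint_vel': array([-0.00110796, -0.00246044, -0.00300978,  0.00031157,  0.00120002,
        0.00105356]), 'tau': array([ 1.66350219e-03, -5.32652414e+01, -3.53278327e+01,  7.09709153e-02,
        2.36094289e-02, -3.73308740e-05]), 'ee_pos': array([0.12150125, 0.53637512, 0.40415346]), 'eef_rot': array([-3.14056284e+00, -5.29049197e-05,  2.91885168e+00]), 'force': array([-0.16124166, -0.24255884,  0.52147333]), 'moment': array([-0.01794312,  0.03071126, -0.02539152]), 'grip_force': 0.0, 'grip_width': 0.09418558652542253}
```

View pics/scene0.png

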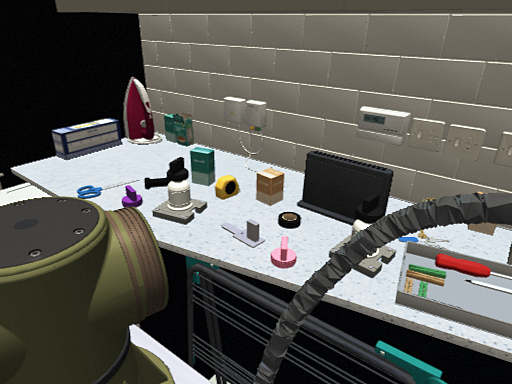

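View pics/top0.png

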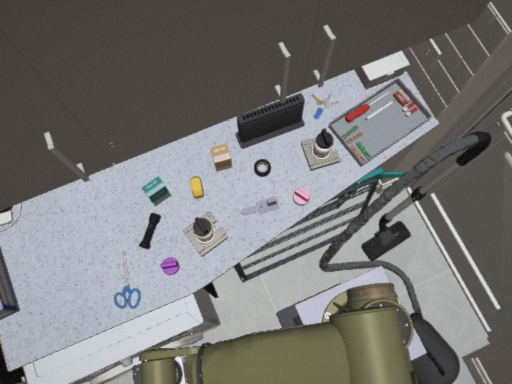

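The scene view shows bottle stations at about (180,205) and (365,245), the key at (247,235), and purple and pink look-alike caps at (132,198) and (284,255). In the top view the stations are at (205,232) and (320,152), the key at (263,205), and the look-alikes at (170,266) and (301,197).

```bash
cat > h.py <<'E'
import numpy as np,cv2
from station import get_obs,camera
def ray(c,uv):
    d=c["R"].T@np.linalg.inv(c["camera_matrix"])@np.array([uv[0],uv[1],1.]);return -c["R"].T@c["t"],d
def onz(c,uv,z):
    o,d=ray(c,uv);return o+d*(z-o[2])/d[2]
def proj(c,X):
    p=c["camera_matrix"]@(c["R"]@np.asarray(X,float)+c["t"]);return p[:2]/p[2]
def crop(c,x0,y0,x1,y1,s,fn):
    im=cv2.cvtColor(c["pixels"],cv2.COLOR_RGB2BGR)[y0:y1,x0:x1]
    cv2.imwrite(fn,cv2.resize(im,None,fx=s,fy=s,interpolation=cv2.INTER_CUBIC))
E
python3 - <<'E'
from h import *
t=camera("top");s=camera("scene")
for p in[(0,0,0),(.12,.536,.4),(.12,.536,.2)]:print(proj(t,p),proj(s,p))
for n,uv,z in[("L foot",(206,233),.02),("Rfoot",(320,152),.02),("Lbar",(203,228),.155),("key",(271,203),.05),("keytip",(243,212),0)]:print(n,onz(t,uv,z).round(3))
a=cv2.cvtColor(t["pixels"],cv2.COLOR_RGB2BGR)
L=cv2.resize(a[205:261,180:236],(395,395),interpolation=cv2.INTER_CUBIC)
K=cv2.resize(a[175:231,235:291],(395,395),interpolation=cv2.INTER_CUBIC)
cv2.imwrite("pics/c1.png",np.hstack([L,K]))
crop(s,130,145,270,250,5.6,"pics/c2.png")
E
```

```text
[360.48817158 328.26589712] [ 82.73697997 422.34275549]
[166.65331603 375.73008488] [-47.22756074  66.55988922]
[180.19074073 369.05049563] [-16.14185668 164.1171323 ]
L foot [0.481 0.334 0.02 ]
Rfoot [ 0.587 -0.143  0.02 ]
Lbar [0.468 0.334 0.155]
key [0.48  0.096 0.05 ]
keytip [0.502 0.19  0.   ]
```

View pics/c1.png

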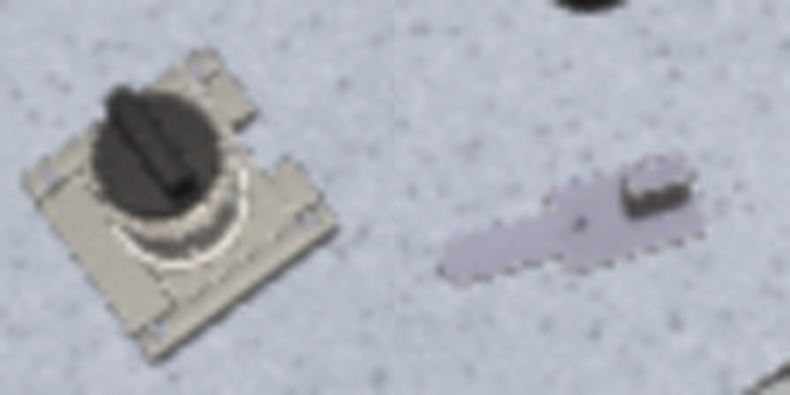

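View pics/c2.png

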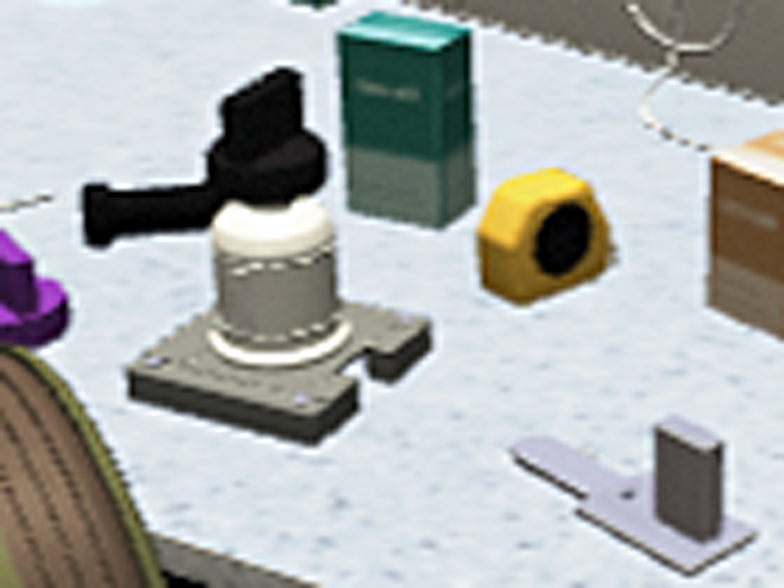

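The left station is at about top (206,233). Its slot opens to the upper right, towards the key side, and it carries a black cap, so it is the one meant. The purple cap at (170,266) and the pink one at (301,197) have the wrong colour and sit on the table. The key's tongue points at about (243,212). Next I measure both with masks.

Run:
```python
from h import *
t=camera("top");s=camera("scene")
im=t["pixels"].astype(int)
S=8
def sub(x0,y0,x1,y1):
    return cv2.resize(t["pixels"][y0:y1,x0:x1],None,fx=S,fy=S,interpolation=cv2.INTER_CUBIC).astype(int)
def pts(mask,x0,y0,z):
    cs,_=cv2.findContours(mask.astype(np.uint8),cv2.RETR_EXTERNAL,cv2.CHAIN_APPROX_NONE)
    c=max(cs,key=cv2.contourArea)[:,0,:]
    uv=(c+.5)/S-.5+np.array([x0,y0])
    return uv,np.array([onz(t,p,z)[:2] for p in uv])
A=sub(180,205,236,261)
print("table",A[10,10],"foot",A[230,250//1 if 0 else 120],"key",sub(235,175,291,231)[250,100+0])
m=((A[...,0]-A[...,2])>-8)
uv,w=pts(m,180,205,.02)
r=cv2.minAreaRect((w*1000).astype(np.float32));print("foot rect",r);print(cv2.boxPoints(r))
K=sub(235,175,291,231)
print(K[255//1,80:90:5],K[20,20],K[230,160])
# lavender: green lower than table relative to r,b
g=(K[...,0]+K[...,2])/2-K[...,1]
print(np.percentile(g,[5,25,50,75,90,97]))
mk=g>6
v=np.zeros((448,896,3),np.uint8);v[:,:448]=m[...,None]*255;v[:,448:]=mk[...,None]*255
cv2.imwrite("pics/m1.png",cv2.resize(v,(784,392)))
uv,w=pts(mk,235,175,.006)
r=cv2.minAreaRect((w*1000).astype(np.float32));print("key rect",r);print(cv2.boxPoints(r))
```

```text
table [178 186 198] foot [126 126 120] key [182 188 199]
foot rect ((484.1753845214844, 337.8824462890625), (120.17488861083984, 111.7656021118164), 13.212376594543457)
[[412.90582 378.55237]
 [438.4511  269.74524]
 [555.44495 297.21252]
 [529.89966 406.01965]]
[[184 190 202]
 [183 190 200]] [186 190 203] [187 194 203]
[1.5 2.  3.  3.5 5.5 9.5]
key rect ((494.91827392578125, 132.74932861328125), (132.0645751953125, 42.956993103027344), 82.95018768310547)
[[465.4979   69.85236]
 [508.1301   64.58015]
 [524.3386  195.6463 ]
 [481.70645 200.91852]]
```

View pics/m1.png

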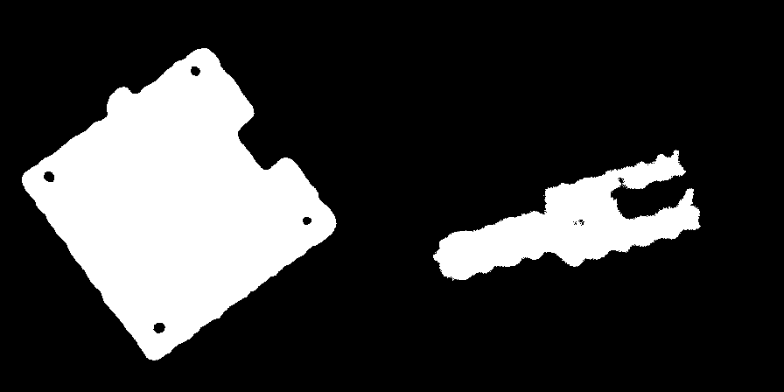

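```bash
cat >> h.py <<'E'
def go(x,y,z,yaw,o=None):
    """tool-frame shift (units of 30mm) then az turn (units of 5deg) to a tool-down pose, mod half turn left to caller"""
    from scipy.spatial.transform import Rotation as Ro
    o=o or get_obs();R=Ro.from_euler('xyz',o["eef_rot"])
    d=R.inv().apply(np.array([x,y,z])-o["ee_pos"])/.03
    r=(R.inv()*Ro.from_euler('xyz',[np.pi,0,yaw])).as_rotvec()/np.radians(5)
    print("shift",d.round(2),"turn",r.round(2),"pos",o["ee_pos"].round(4),"rot",o["eef_rot"].round(4),"q",o["qpos"].round(2),"t",o["time_s"],"F",o["force"].round(1),"M",o["moment"].round(2),"w",round(o["grip_width"],4))
E
python3 - <<'E'
from h import *
t=camera("top");s=camera("scene")
sc=[onz(t,(u/7-.07+180,v/7-.07+205),.02)[:2] for u,v in[(195,71),(307,220),(159,327),(49,176)]]
sc=np.array(sc);c=sc.mean(0);print("stand",c.round(4),[np.linalg.norm(sc[i]-sc[i-1]).round(4) for i in range(4)])
x=(sc[0]-sc[1]+sc[3]-sc[2]);yaw=np.arctan2(x[1],x[0]);y2=(sc[3]-sc[0]+sc[2]-sc[1]);print("yaw",yaw,np.arctan2(-y2[0],y2[1]))
print("bar px pred ends top cam",[proj(t,[c[0]+k*.026*np.cos(yaw),c[1]+k*.026*np.sin(yaw),.1565]).round(1) for k in(-1,1)])
print("scene bar",[proj(s,[c[0]+k*.026*np.cos(yaw),c[1]+k*.026*np.sin(yaw),.1565]).round(1) for k in(-1,1)])
print("L bar seen top", (120/7.05+180,95/7.05+205),(180/7.05+180,185/7.05+205),"scene (225-300,70-100)/5.6+(130,145)",(225/5.6+130,110/5.6+145),(293/5.6+130,72/5.6+145))
k=np.array([.4895,.089]);ky=-.123
e=np.array([[np.cos(ky),np.sin(ky)],[-np.sin(ky),np.cos(ky)]])
for cam,n in((t,"top"),(s,"scene")):
    print(n,[proj(cam,[*(k+a*.007*e[0]+b*.016*e[1]),.056]).round(1) for a,b in((-1,-1),(1,-1),(1,1),(-1,1))])
print("seen top tab top ~",[(235+(u-395)/7.05,175+v/7.05) for u,v in((622,178),(690,160),(625,198),(692,185))],"scene",[(130+u/5.6,145+v/5.6) for u,v in((655,425),(680,415),(722,440),(700,455))])
go(.4895,.089,.30,1.447)
E
```

```text
stand [0.4814 0.3362] [np.float64(0.0857), np.float64(0.0918), np.float64(0.0858), np.float64(0.0911)]
yaw 0.2328010703656472 0.22654549391867443
bar px pred ends top cam [array([205.6, 230.7]), array([195.8, 217.5])]
scene bar [array([170.2, 161.7]), array([181.7, 155.5])]
L bar seen top (197.02127659574467, 218.47517730496455) (205.53191489361703, 231.24113475177305) scene (225-300,70-100)/5.6+(130,145) (170.17857142857144, 164.64285714285714) (182.32142857142858, 157.85714285714286)
top [array([277.1, 199.9]), array([275.9, 196. ]), array([266.7, 198.7]), array([268. , 202.6])]
scene [array([255.3, 223.6]), array([259.4, 221.5]), array([249.7, 216.7]), array([245.6, 218.7])]
seen top tab top ~ [(267.1985815602837, 200.24822695035462), (276.8439716312057, 197.6950354609929), (267.6241134751773, 203.08510638297872), (277.1276595744681, 201.24113475177305)] scene [(246.96428571428572, 220.89285714285717), (251.42857142857144, 219.10714285714286), (258.92857142857144, 223.57142857142856), (255.0, 226.25)]
shift [-15.26 -11.83   3.49] turn [-0.    0.   16.87] pos [0.1215 0.5364 0.4046] rot [-3.1414  0.      2.9188] q [ 1.28  0.3   1.52 -0.    1.32 -0.07] t 0.4 F [-0.7 -0.7  0.7] M [ 0.03 -0.05  0.06] w 0.0941
```

{"op": "apply_moves", "data": {
  "increments": [
    {"tx": -1, "ty": -0.8},
    {"tx": -1, "ty": -0.8},
    {"tx": -1, "ty": -0.8},
    {"tx": -1, "ty": -0.8},
    {"tx": -1, "ty": -0.8},
    {"tx": -1, "ty": -0.8},
    {"tx": -1, "ty": -0.8},
    {"tx": -1, "ty": -0.8},
    {"tx": -1, "ty": -0.8},
    {"tx": -1, "ty": -0.8},
    {"tx": -1, "ty": -0.8},
    {"tx": -1, "ty": -0.8}
  ],
  "jaw": 0,
  "force": 30
}}

```text
schema error: expected keys tx, ty, tz, ax, ay, az
```

{"op": "apply_moves", "data": {
  "increments": [
    {"tx": -1, "ty": -0.75},
    {"tx": -1, "ty": -0.75},
    {"tx": -1, "ty": -0.7},
    {"tx": -0.26, "az": 1},
    {"az": 1},
    {"az": 1},
    {"az": 1, "tz": 0.5},
    {"az": 1, "tz": 0.5},
    {"az": 1, "tz": 0.5},
    {"az": 1, "tz": 0.5},
    {"az": 1, "tz": 0.5},
    {"az": 1, "tz": 0.5}
  ]
}}

```text
schema error: expected keys tx, ty, tz, ax, ay, az
```

{"op": "apply_moves", "data": {
  "increments": [
    {"az": 1},
    {"az": 1},
    {"az": 1},
    {"az": 1},
    {"az": 1},
    {"az": 1},
    {"az": 1},
    {"az": 0.87},
    {}
  ]
}}

```text
schema error: expected keys tx, ty, tz, ax, ay, az
```

Run:
```python
from h import *
go(.4895,.089,.211,1.447)
t=camera("top");s=camera("scene");a=t["pixels"][165:235,215:305];b=s["pixels"][170:260,200:300]
a=cv2.resize(a,(400,311),interpolation=3);b=cv2.resize(b,(400,360),interpolation=3)
cv2.imwrite("pics/g1.png",cv2.cvtColor(np.hstack([a,b[:311]]),cv2.COLOR_RGB2BGR))
```

```text
shift [-15.26 -11.83   6.45] turn [-0.    0.   16.87] pos [0.1215 0.5364 0.4046] rot [-3.1414  0.      2.9188] q [ 1.28  0.3   1.52 -0.    1.32 -0.07] t 0.4 F [-0.7 -0.7  0.7] M [ 0.03 -0.05  0.06] w 0.0941
```

View pics/g1.png

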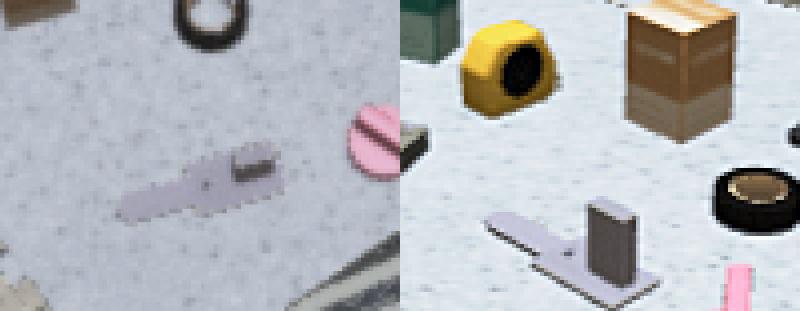

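The moves were refused because every row needs all six keys, so nothing has moved. The picture shows the key as before, with its tab at about (252,160) in the left crop.

{"op": "apply_moves", "data": {
  "increments": [
    {"tx": -1, "ty": -0.8, "tz": 0, "ax": 0, "ay": 0, "az": 0},
    {"tx": -1, "ty": -0.8, "tz": 0, "ax": 0, "ay": 0, "az": 0},
    {"tx": -1, "ty": -0.8, "tz": 0, "ax": 0, "ay": 0, "az": 0},
    {"tx": -1, "ty": -0.8, "tz": 0, "ax": 0, "ay": 0, "az": 0},
    {"tx": -1, "ty": -0.8, "tz": 0, "ax": 0, "ay": 0, "az": 0},
    {"tx": -1, "ty": -0.8, "tz": 0, "ax": 0, "ay": 0, "az": 0},
    {"tx": -1, "ty": -0.8, "tz": 0, "ax": 0, "ay": 0, "az": 0},
    {"tx": -1, "ty": -0.8, "tz": 0, "ax": 0, "ay": 0, "az": 0},
    {"tx": -1, "ty": -0.8, "tz": 0, "ax": 0, "ay": 0, "az": 0},
    {"tx": -1, "ty": -0.8, "tz": 0, "ax": 0, "ay": 0, "az": 0},
    {"tx": -1, "ty": -0.8, "tz": 0, "ax": 0, "ay": 0, "az": 0},
    {"tx": -1, "ty": -0.8, "tz": 0, "ax": 0, "ay": 0, "az": 0}
  ],
  "jaw": 0,
  "force": 30
}}

```text
time_s: 2.0
ee_pos: [0.4096, 0.1749, 0.4048]
eef_rot: [3.141, 0.0, 2.919]
force: [0.1, 0.8, -0.1]
grip_width: 0.0938
grip_force: 0.0
```

{"op": "apply_moves", "data": {
  "increments": [
    {"tx": -1, "ty": -0.75, "tz": 0, "ax": 0, "ay": 0, "az": 0},
    {"tx": -1, "ty": -0.75, "tz": 0, "ax": 0, "ay": 0, "az": 0},
    {"tx": -1, "ty": -0.7, "tz": 0, "ax": 0, "ay": 0, "az": 0},
    {"tx": -0.26, "ty": 0, "tz": 0, "ax": 0, "ay": 0, "az": 1},
    {"tx": 0, "ty": 0, "tz": 0, "ax": 0, "ay": 0, "az": 1},
    {"tx": 0, "ty": 0, "tz": 0, "ax": 0, "ay": 0, "az": 1},
    {"tx": 0, "ty": 0, "tz": 0.5, "ax": 0, "ay": 0, "az": 1},
    {"tx": 0, "ty": 0, "tz": 0.5, "ax": 0, "ay": 0, "az": 1},
    {"tx": 0, "ty": 0, "tz": 0.5, "ax": 0, "ay": 0, "az": 1},
    {"tx": 0, "ty": 0, "tz": 0.5, "ax": 0, "ay": 0, "az": 1},
    {"tx": 0, "ty": 0, "tz": 0.5, "ax": 0, "ay": 0, "az": 1},
    {"tx": 0, "ty": 0, "tz": 0.5, "ax": 0, "ay": 0, "az": 1}
  ]
}}

```text
time_s: 3.5
ee_pos: [0.4898, 0.09, 0.3142]
eef_rot: [3.141, 0.0, 2.13]
force: [-0.3, -0.3, -0.2]
grip_width: 0.0938
grip_force: 0.0
```

{"op": "apply_moves", "data": {
  "increments": [
    {"tx": 0, "ty": 0, "tz": 0, "ax": 0, "ay": 0, "az": 1},
    {"tx": 0, "ty": 0, "tz": 0, "ax": 0, "ay": 0, "az": 1},
    {"tx": 0, "ty": 0, "tz": 0, "ax": 0, "ay": 0, "az": 1},
    {"tx": 0, "ty": 0, "tz": 0, "ax": 0, "ay": 0, "az": 1},
    {"tx": 0, "ty": 0, "tz": 0, "ax": 0, "ay": 0, "az": 1},
    {"tx": 0, "ty": 0, "tz": 0, "ax": 0, "ay": 0, "az": 1},
    {"tx": 0, "ty": 0, "tz": 0, "ax": 0, "ay": 0, "az": 1},
    {"tx": 0, "ty": 0, "tz": 0, "ax": 0, "ay": 0, "az": 0.87},
    {"tx": 0, "ty": 0, "tz": 0, "ax": 0, "ay": 0, "az": 0}
  ]
}}

```text
time_s: 4.62
ee_pos: [0.4898, 0.09, 0.3147]
eef_rot: [3.142, -0.0, 1.447]
force: [0.0, 0.6, 0.4]
grip_width: 0.0939
grip_force: 0.0
```

Run:
```python
from h import *
go(.4895,.089,.211,1.447)
s=camera("scene");crop(s,200,120,320,270,4,"pics/g2.png")
```

```text
shift [-0.03 -0.01  3.46] turn [ 0. -0.  0.] pos [0.4898 0.09   0.3147] rot [ 3.1415 -0.      1.4471] q [0.11 0.28 1.77 0.   1.09 0.23] t 4.625 F [0.  0.6 0.4] M [-0.06  0.06  0.03] w 0.0939
```

View pics/g2.png

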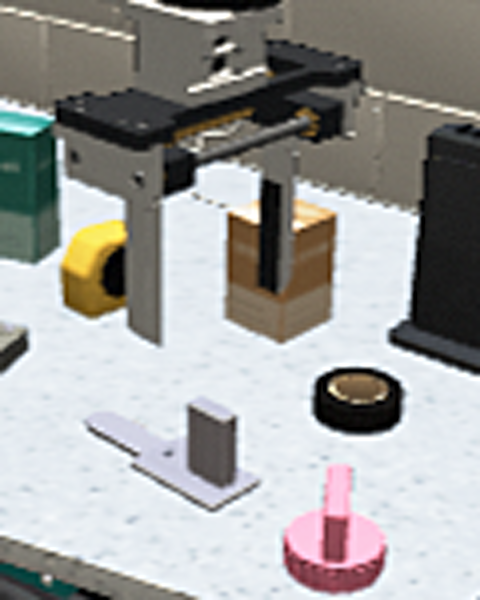

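The open fingers straddle the tab (crop (210,445)), one at (145,340) and one at (275,290). I descend, then close.

{"op": "apply_moves", "data": {
  "increments": [
    {"tx": 0, "ty": 0, "tz": 0.8, "ax": 0, "ay": 0, "az": 0},
    {"tx": 0, "ty": 0, "tz": 0.8, "ax": 0, "ay": 0, "az": 0},
    {"tx": 0, "ty": 0, "tz": 0.8, "ax": 0, "ay": 0, "az": 0},
    {"tx": 0, "ty": 0, "tz": 0.7, "ax": 0, "ay": 0, "az": 0},
    {"tx": 0, "ty": 0, "tz": 0.33, "ax": 0, "ay": 0, "az": 0},
    {"tx": 0, "ty": 0, "tz": 0, "ax": 0, "ay": 0, "az": 0}
  ]
}}

```text
time_s: 5.42
ee_pos: [0.4898, 0.09, 0.2116]
eef_rot: [-3.141, 0.0, 1.447]
force: [-0.3, -0.3, 1.7]
grip_width: 0.0941
grip_force: 0.0
```

{"op": "apply_moves", "data": {
  "increments": [
    {"tx": 0, "ty": 0, "tz": 0, "ax": 0, "ay": 0, "az": 0},
    {"tx": 0, "ty": 0, "tz": 0, "ax": 0, "ay": 0, "az": 0},
    {"tx": 0, "ty": 0, "tz": 0, "ax": 0, "ay": 0, "az": 0},
    {"tx": 0, "ty": 0, "tz": 0, "ax": 0, "ay": 0, "az": 0},
    {"tx": 0, "ty": 0, "tz": 0, "ax": 0, "ay": 0, "az": 0},
    {"tx": 0, "ty": 0, "tz": 0, "ax": 0, "ay": 0, "az": 0},
    {"tx": 0, "ty": 0, "tz": 0, "ax": 0, "ay": 0, "az": 0},
    {"tx": 0, "ty": 0, "tz": 0, "ax": 0, "ay": 0, "az": 0}
  ],
  "jaw": 1,
  "force": 35
}}

```text
time_s: 6.42
ee_pos: [0.4898, 0.09, 0.2117]
eef_rot: [-3.142, -0.0, 1.447]
force: [-0.2, 0.4, -0.9]
grip_width: 0.0171
grip_force: 0.0
```

{"op": "apply_moves", "data": {
  "increments": [
    {"tx": 0, "ty": 0, "tz": 0, "ax": 0, "ay": 0, "az": 0},
    {"tx": 0, "ty": 0, "tz": 0, "ax": 0, "ay": 0, "az": 0},
    {"tx": 0, "ty": 0, "tz": 0, "ax": 0, "ay": 0, "az": 0},
    {"tx": 0, "ty": 0, "tz": -0.15, "ax": 0, "ay": 0, "az": 0},
    {"tx": 0, "ty": 0, "tz": -0.15, "ax": 0, "ay": 0, "az": 0},
    {"tx": 0, "ty": 0, "tz": 0, "ax": 0, "ay": 0, "az": -1},
    {"tx": 0, "ty": 0, "tz": 0, "ax": 0, "ay": 0, "az": -1},
    {"tx": 0, "ty": 0, "tz": 0, "ax": 0, "ay": 0, "az": -1},
    {"tx": 0, "ty": 0, "tz": 0, "ax": 0, "ay": 0, "az": -1},
    {"tx": 0, "ty": 0, "tz": 0, "ax": 0, "ay": 0, "az": -0.05},
    {"tx": 0, "ty": 0, "tz": 0, "ax": 0, "ay": 0, "az": 0}
  ]
}}

```text
time_s: 7.8
ee_pos: [0.4898, 0.09, 0.2209]
eef_rot: [3.141, 0.0, 1.798]
force: [-0.3, -0.4, -1.4]
grip_width: 0.0136
grip_force: 35.0
```

```bash
python3 -c "
from h import *
go(.5235,.1561,.217,1.8005)"
```

```text
shift [1.89 1.59 0.13] turn [ 0.    0.   -0.03] pos [0.4898 0.09   0.2209] rot [3.1414 0.     1.7982] q [ 0.11  0.43  1.83 -0.    0.89 -0.12] t 7.8 F [-0.3 -0.4 -1.4] M [-0.08  0.08 -0.02] w 0.0136
```

{"op": "apply_moves", "data": {
  "increments": [
    {"tx": 0.5, "ty": 0.4, "tz": 0, "ax": 0, "ay": 0, "az": 0},
    {"tx": 0.5, "ty": 0.4, "tz": 0, "ax": 0, "ay": 0, "az": 0},
    {"tx": 0.5, "ty": 0.4, "tz": 0, "ax": 0, "ay": 0, "az": 0},
    {"tx": 0.4, "ty": 0.39, "tz": 0, "ax": 0, "ay": 0, "az": 0},
    {"tx": 0, "ty": 0, "tz": 0, "ax": 0, "ay": 0, "az": 0}
  ]
}}

```text
time_s: 8.43
ee_pos: [0.5237, 0.1574, 0.2206]
eef_rot: [3.142, 0.0, 1.801]
force: [0.1, -0.9, -1.8]
grip_width: 0.0138
grip_force: 35.0
```

Run:
```python
from h import *
go(.5053,.234,.214,1.8005)
t=camera("top");s=camera("scene")
a=cv2.resize(t["pixels"][185:265,175:275],(500,400),interpolation=3);b=cv2.resize(s["pixels"][165:245,150:210],(300,400),interpolation=3)
cv2.imwrite("pics/p1.png",cv2.cvtColor(np.hstack([a,b]),cv2.COLOR_RGB2BGR))
for d in(0,.110,.13):
    g=np.array([.5235,.1561])+d*np.array([-.2277,.9737]);print(d,proj(t,[*g,.009]).round(1),proj(s,[*g,.009]).round(1))
```

```text
shift [ 2.63 -0.01  0.22] turn [0.   0.   0.01] pos [0.5237 0.1574 0.2206] rot [3.1415 0.     1.8013] q [ 0.22  0.52  1.69 -0.    0.94 -0.01] t 8.425 F [ 0.1 -0.9 -1.8] M [-0.14  0.06 -0.  ] w 0.0138
0 [249.6 201.9] [239.6 222.6]
0.11 [223.7 220.8] [203.1 213.8]
0.13 [218.9 224.2] [196.8 212.3]
```

View pics/p1.png

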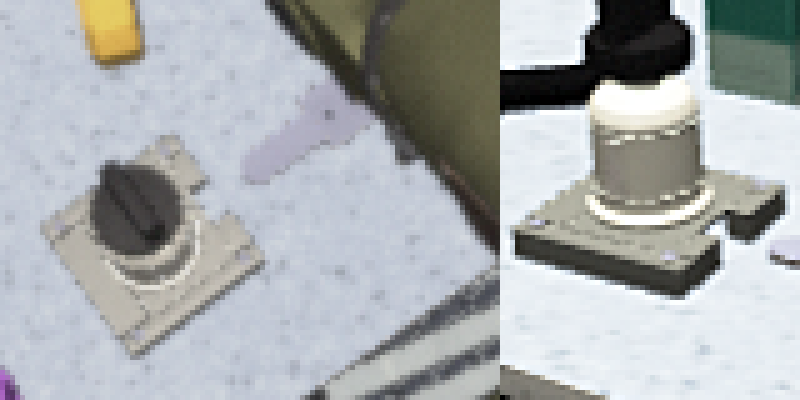

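```bash
cat > k.py <<'E'
from h import *
def tongue(z):
    t=camera("top");S=8;x0,y0=205,190
    K=cv2.resize(t["pixels"][y0:y0+45,x0:x0+48],None,fx=S,fy=S,interpolation=3).astype(int)
    g=cv2.GaussianBlur(((K[...,0]+K[...,2])/2-K[...,1]).astype(np.float32),(0,0),3)
    cs,_=cv2.findContours((g>6).astype(np.uint8),cv2.RETR_EXTERNAL,cv2.CHAIN_APPROX_NONE)
    c=max(cs,key=cv2.contourArea)[:,0,:]
    w=np.array([onz(t,(p+.5)/S-.5+[x0,y0],z)[:2] for p in c])
    a=.2297;R=np.array([[np.cos(a),np.sin(a)],[-np.sin(a),np.cos(a)]])
    f=(w-[.4814,.3362])@R.T*1000
    tip=f[:,1].max();print("tip y",tip.round(1))
    b=f[(f[:,1]>tip-52)&(f[:,1]<tip-14)]
    m=np.median(b[:,0]);L=b[b[:,0]<m];Rr=b[b[:,0]>m]
    for n,e in(("L",L),("R",Rr)):
        p=np.polyfit(e[:,1]-tip,e[:,0],1);print(n,"slope",p[0].round(4),"x at tip-30",np.polyval(p,-30).round(2))
E
python3 -c "
from k import *
tongue(.015)"
```

```text
tip y -76.2
L slope -0.0015 x at tip-30 -10.29
R slope 0.1417 x at tip-30 12.42
```

Run:
```python
from h import *
t=camera("top");a=.2297;X=np.array([np.cos(a),np.sin(a)]);Y=np.array([-X[1],X[0]]);c=np.array([.4814,.3362])
print([((proj(t,[*(c+x*X+y*Y),.02])-[175,185])*5).round(0) for x,y in((.014,-.055),(-.014,-.055),(.055,-.055),(-.055,-.055),(.055,.055),(-.055,.055))])
x0,y0=205,205;S=10
K=cv2.resize(t["pixels"][y0:y0+32,x0:x0+32],None,fx=S,fy=S,interpolation=3).astype(int)
# profile across the slot 6 mm inside the mouth, and along the tongue
def prof(y,z):
    r=[]
    for x in np.arange(-.026,.027,.002):
        u,v=proj(t,[*(c+x*X+y*Y),z]);p=K[int((v-y0+.5)*S),int((u-x0+.5)*S)];r.append((int(p[0]-p[2]),int(p.sum()//3)))
    return r
print(prof(-.050,.02));print(prof(-.046,.02))
```

```text
[array([206., 176.]), array([230., 209.]), array([171., 129.]), array([266., 257.]), array([ 37., 225.]), array([131., 356.])]
[(9, 180), (9, 180), (12, 178), (12, 178), (12, 178), (11, 179), (11, 179), (-9, 158), (-19, 189), (-16, 205), (-15, 208), (-18, 206), (-18, 206), (-15, 207), (-15, 207), (-15, 208), (-16, 206), (-16, 206), (-18, 188), (-12, 146), (0, 115), (0, 115), (13, 178), (13, 178), (9, 181), (12, 180), (12, 177)]
[(14, 181), (14, 181), (14, 178), (14, 178), (11, 181), (9, 175), (-4, 173), (-4, 173), (-17, 206), (-17, 206), (-15, 208), (-16, 209), (-16, 209), (-19, 204), (-19, 204), (-16, 208), (-17, 207), (-18, 195), (-18, 195), (-2, 107), (-2, 107), (10, 155), (13, 177), (13, 182), (13, 182), (13, 182), (12, 178)]
```

The slot centre is about +1.2 mm and the tongue about +1.1 mm in the foot frame, with the angle matched. Next is the insertion.

{"op": "apply_moves", "data": {
  "increments": [
    {"tx": 0.2, "ty": 0, "tz": 0.15, "ax": 0, "ay": 0, "az": 0},
    {"tx": 0.2, "ty": 0, "tz": 0.11, "ax": 0, "ay": 0, "az": 0},
    {"tx": 0.2, "ty": 0, "tz": 0, "ax": 0, "ay": 0, "az": 0},
    {"tx": 0.2, "ty": 0, "tz": 0, "ax": 0, "ay": 0, "az": 0},
    {"tx": 0.2, "ty": 0, "tz": 0, "ax": 0, "ay": 0, "az": 0},
    {"tx": 0.2, "ty": 0, "tz": 0, "ax": 0, "ay": 0, "az": 0},
    {"tx": 0.2, "ty": 0, "tz": 0, "ax": 0, "ay": 0, "az": 0},
    {"tx": 0, "ty": 0, "tz": 0, "ax": 0, "ay": 0, "az": 0}
  ]
}}

```text
time_s: 9.62
ee_pos: [0.5136, 0.1976, 0.2129]
eef_rot: [-3.142, -0.0, 1.801]
force: [0.5, 0.5, -2.0]
grip_width: 0.0135
grip_force: 35.0
```

```bash
python3 -c "
from h import *
go(.5053,.234,.2125,1.8005)"
```

```text
shift [1.24 0.01 0.01] turn [-0. -0.  0.] pos [0.5136 0.1976 0.2129] rot [-3.1416 -0.      1.8006] q [0.3  0.53 1.68 0.   0.93 0.07] t 9.625 F [ 0.5  0.5 -2. ] M [-0.1   0.02 -0.03] w 0.0135
```

{"op": "apply_moves", "data": {
  "increments": [
    {"tx": 0.2, "ty": 0, "tz": 0, "ax": 0, "ay": 0, "az": 0},
    {"tx": 0.2, "ty": 0, "tz": 0, "ax": 0, "ay": 0, "az": 0},
    {"tx": 0.2, "ty": 0, "tz": 0, "ax": 0, "ay": 0, "az": 0},
    {"tx": 0.2, "ty": 0, "tz": 0, "ax": 0, "ay": 0, "az": 0},
    {"tx": 0.2, "ty": 0, "tz": 0, "ax": 0, "ay": 0, "az": 0},
    {"tx": 0.1, "ty": 0, "tz": 0, "ax": 0, "ay": 0, "az": 0},
    {"tx": 0, "ty": 0, "tz": 0, "ax": 0, "ay": 0, "az": 0}
  ]
}}

```text
time_s: 10.5
ee_pos: [0.5062, 0.2295, 0.2129]
eef_rot: [-3.142, 0.0, 1.8]
force: [-0.9, -0.4, -2.2]
grip_width: 0.0138
grip_force: 35.0
```

Nothing resisted. I continue in small steps until it stops hard.

{"op": "apply_moves", "data": {
  "increments": [
    {"tx": 0.05, "ty": 0, "tz": 0, "ax": 0, "ay": 0, "az": 0},
    {"tx": 0.05, "ty": 0, "tz": 0, "ax": 0, "ay": 0, "az": 0},
    {"tx": 0.05, "ty": 0, "tz": 0, "ax": 0, "ay": 0, "az": 0},
    {"tx": 0.05, "ty": 0, "tz": 0, "ax": 0, "ay": 0, "az": 0},
    {"tx": 0, "ty": 0, "tz": 0, "ax": 0, "ay": 0, "az": 0}
  ]
}}

```text
time_s: 11.12
ee_pos: [0.5048, 0.2353, 0.2129]
eef_rot: [-3.142, 0.0, 1.8]
force: [0.4, -0.8, -0.6]
grip_width: 0.0141
grip_force: 35.0
```

{"op": "apply_moves", "data": {
  "increments": [
    {"tx": 0.04, "ty": 0, "tz": 0, "ax": 0, "ay": 0, "az": 0},
    {"tx": 0.04, "ty": 0, "tz": 0, "ax": 0, "ay": 0, "az": 0},
    {"tx": 0, "ty": 0, "tz": 0, "ax": 0, "ay": 0, "az": 0}
  ]
}}

```text
time_s: 11.5
ee_pos: [0.5047, 0.2366, 0.2131]
eef_rot: [-3.141, 0.002, 1.8]
force: [1.8, -13.0, 2.1]
grip_width: 0.0138
grip_force: 35.0
```

It has stopped hard 2.5 mm past the nominal home, which matches the offset of my grasp on the tab. I set the key down while keeping the push, then release.

{"op": "apply_moves", "data": {
  "increments": [
    {"tx": 0.02, "ty": 0, "tz": 0.03, "ax": 0, "ay": 0, "az": 0},
    {"tx": 0, "ty": 0, "tz": 0.02, "ax": 0, "ay": 0, "az": 0},
    {"tx": 0, "ty": 0, "tz": 0, "ax": 0, "ay": 0, "az": 0}
  ]
}}

```text
time_s: 11.88
ee_pos: [0.5048, 0.2368, 0.2122]
eef_rot: [3.141, 0.003, 1.8]
force: [0.7, -18.7, 7.7]
grip_width: 0.014
grip_force: 35.0
```

{"op": "apply_moves", "data": {
  "increments": [
    {"tx": 0, "ty": 0, "tz": 0, "ax": 0, "ay": 0, "az": 0},
    {"tx": 0, "ty": 0, "tz": 0, "ax": 0, "ay": 0, "az": 0},
    {"tx": 0, "ty": 0, "tz": 0, "ax": 0, "ay": 0, "az": 0},
    {"tx": 0, "ty": 0, "tz": 0, "ax": 0, "ay": 0, "az": 0}
  ],
  "jaw": 0.4
}}

```text
time_s: 12.38
ee_pos: [0.5042, 0.2383, 0.2114]
eef_rot: [-3.142, -0.0, 1.8]
force: [-0.1, -0.4, 0.8]
grip_width: 0.0505
grip_force: 0.0
```

{"op": "apply_moves", "data": {
  "increments": [
    {"tx": 0, "ty": 0, "tz": -0.7, "ax": 0, "ay": 0, "az": 0},
    {"tx": 0, "ty": 0, "tz": -1, "ax": 0, "ay": 0, "az": 0},
    {"tx": 0, "ty": 0, "tz": -1, "ax": 0, "ay": 0, "az": 0},
    {"tx": 0, "ty": 0, "tz": -1, "ax": 0, "ay": 0, "az": 0},
    {"tx": 0, "ty": 0, "tz": -1, "ax": 0, "ay": 0, "az": 0},
    {"tx": 0, "ty": 0, "tz": -1, "ax": 0, "ay": 0, "az": 0},
    {"tx": 0, "ty": 0, "tz": -0.7, "ax": 0, "ay": 0, "az": 0},
    {"tx": 0, "ty": 0, "tz": 0, "ax": 0, "ay": 0, "az": 0}
  ]
}}

```text
time_s: 13.38
ee_pos: [0.5042, 0.2382, 0.4046]
eef_rot: [3.139, -0.0, 1.8]
force: [0.3, -0.9, -0.4]
grip_width: 0.0562
grip_force: 0.0
```

Run:
```python
from h import *
go(.4814,.3362,.325,.2297);go(.4814,.3362,.325,.2297+np.pi)
t=camera("top");s=camera("scene")
a=cv2.resize(t["pixels"][185:265,175:275],(500,400),interpolation=3);b=cv2.resize(s["pixels"][145:245,155:230],(300,400),interpolation=3)
cv2.imwrite("pics/p2.png",cv2.cvtColor(np.hstack([a,b]),cv2.COLOR_RGB2BGR))
```

```text
shift [ 3.35 -0.    2.66] turn [ 0.02 -0.03 18.  ] pos [0.5042 0.2382 0.4046] rot [ 3.1390e+00 -4.0000e-04  1.8002e+00] q [0.38 0.32 1.5  0.   1.32 0.15] t 13.375 F [ 0.3 -0.9 -0.4] M [-0.06  0.01 -0.01] w 0.0562
shift [ 3.35 -0.    2.66] turn [  0.03   0.02 -18.  ] pos [0.5042 0.2382 0.4046] rot [ 3.1390e+00 -4.0000e-04  1.8002e+00] q [0.38 0.32 1.5  0.   1.32 0.15] t 13.375 F [ 0.3 -0.9 -0.4] M [-0.06  0.01 -0.01] w 0.0562
```

View pics/p2.png

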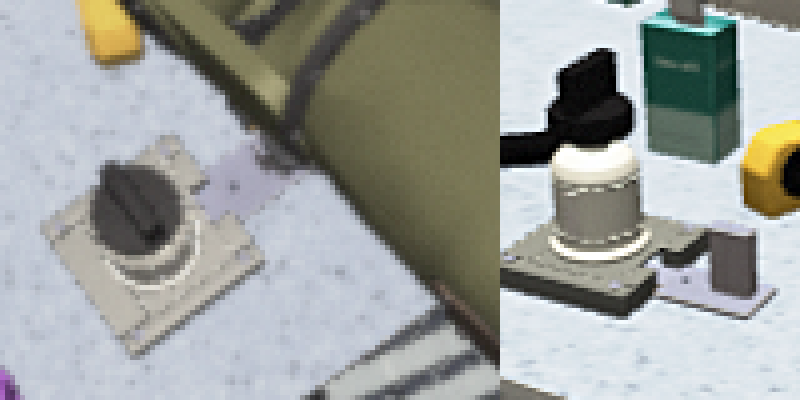

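The key's shoulders meet the slot mouth (left crop about (215,205); the right crop shows the plate against the foot at (660,280)). Now I move over the cap.

{"op": "apply_moves", "data": {
  "increments": [
    {"tx": 1, "ty": 0, "tz": 0, "ax": 0.02, "ay": 0, "az": 0},
    {"tx": 1, "ty": 0, "tz": 0, "ax": 0, "ay": 0, "az": 0},
    {"tx": 1, "ty": 0, "tz": 0, "ax": 0, "ay": 0, "az": 0},
    {"tx": 0.36, "ty": 0.04, "tz": 0, "ax": 0, "ay": 0, "az": -1},
    {"tx": 0, "ty": 0, "tz": 0, "ax": 0, "ay": 0, "az": -1},
    {"tx": 0, "ty": 0, "tz": 0, "ax": 0, "ay": 0, "az": -1},
    {"tx": 0, "ty": 0, "tz": 0, "ax": 0, "ay": 0, "az": -1},
    {"tx": 0, "ty": 0, "tz": 0, "ax": 0, "ay": 0, "az": -1},
    {"tx": 0, "ty": 0, "tz": 0, "ax": 0, "ay": 0, "az": -1},
    {"tx": 0, "ty": 0, "tz": 0, "ax": 0, "ay": 0, "az": -1},
    {"tx": 0, "ty": 0, "tz": 0, "ax": 0, "ay": 0, "az": -1},
    {"tx": 0, "ty": 0, "tz": 0, "ax": 0, "ay": 0, "az": -1}
  ]
}}

```text
time_s: 14.98
ee_pos: [0.4825, 0.3366, 0.4019]
eef_rot: [-3.138, -0.002, 2.588]
force: [-0.1, 0.8, 0.7]
grip_width: 0.0566
grip_force: 0.0
```

{"op": "apply_moves", "data": {
  "increments": [
    {"tx": 0, "ty": 0, "tz": 0, "ax": 0, "ay": 0, "az": -1},
    {"tx": 0, "ty": 0, "tz": 0, "ax": 0, "ay": 0, "az": -1},
    {"tx": 0, "ty": 0, "tz": 0, "ax": 0, "ay": 0, "az": -1},
    {"tx": 0, "ty": 0, "tz": 0, "ax": 0, "ay": 0, "az": -1},
    {"tx": 0, "ty": 0, "tz": 0, "ax": 0, "ay": 0, "az": -1},
    {"tx": 0, "ty": 0, "tz": 0, "ax": 0, "ay": 0, "az": -1},
    {"tx": 0, "ty": 0, "tz": 0, "ax": 0, "ay": 0, "az": -1},
    {"tx": 0, "ty": 0, "tz": 0, "ax": 0, "ay": 0, "az": -1},
    {"tx": 0, "ty": 0, "tz": 0, "ax": 0, "ay": 0, "az": -1},
    {"tx": 0, "ty": 0, "tz": 0, "ax": 0, "ay": 0, "az": 0}
  ]
}}

```text
time_s: 16.23
ee_pos: [0.4825, 0.3366, 0.4021]
eef_rot: [-3.141, -0.004, -2.913]
force: [-0.4, -0.7, 0.1]
grip_width: 0.0565
grip_force: 0.0
```

Run:
```python
from h import *
go(.4825,.3365,.327,.2297+np.pi)
s=camera("scene")
crop(s,120,90,240,220,4.5,"pics/c9.png")
```

```text
shift [-0.01 -0.    2.5 ] turn [-0.01 -0.04 -0.01] pos [0.4825 0.3366 0.4021] rot [-3.141  -0.0036 -2.9129] q [ 0.55  0.39  1.41  0.    1.35 -1.25] t 16.225 F [-0.4 -0.7  0.1] M [ 0.01  0.01 -0.  ] w 0.0565
```

View pics/c9.png

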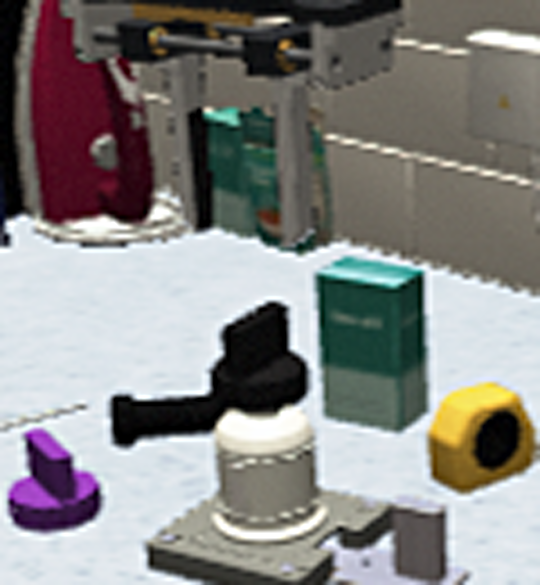

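The fingers stand over the bar (crop (255,335)), on either side of it across its thickness. I descend and close.

{"op": "apply_moves", "data": {
  "increments": [
    {"tx": 0, "ty": 0, "tz": 0.7, "ax": 0, "ay": -0.04, "az": 0},
    {"tx": 0, "ty": 0, "tz": 0.7, "ax": 0, "ay": 0, "az": 0},
    {"tx": 0, "ty": 0, "tz": 0.6, "ax": 0, "ay": 0, "az": 0},
    {"tx": 0, "ty": 0, "tz": 0.3, "ax": 0, "ay": 0, "az": 0},
    {"tx": 0, "ty": 0, "tz": 0.2, "ax": 0, "ay": 0, "az": 0},
    {"tx": 0, "ty": 0, "tz": 0, "ax": 0, "ay": 0, "az": 0}
  ]
}}

```text
time_s: 17.02
ee_pos: [0.4826, 0.3366, 0.3284]
eef_rot: [-3.142, 0.002, -2.913]
force: [-0.3, -0.3, 0.1]
grip_width: 0.0563
grip_force: 0.0
```

{"op": "apply_moves", "data": {
  "increments": [
    {"tx": 0, "ty": 0, "tz": 0, "ax": 0, "ay": 0, "az": 0},
    {"tx": 0, "ty": 0, "tz": 0, "ax": 0, "ay": 0, "az": 0},
    {"tx": 0, "ty": 0, "tz": 0, "ax": 0, "ay": 0, "az": 0},
    {"tx": 0, "ty": 0, "tz": 0, "ax": 0, "ay": 0, "az": 0},
    {"tx": 0, "ty": 0, "tz": 0, "ax": 0, "ay": 0, "az": 0},
    {"tx": 0, "ty": 0, "tz": 0, "ax": 0, "ay": 0, "az": 0},
    {"tx": 0, "ty": 0, "tz": 0, "ax": 0, "ay": 0, "az": 0},
    {"tx": 0, "ty": 0, "tz": 0, "ax": 0, "ay": 0, "az": 0}
  ],
  "jaw": 1,
  "force": 35
}}

```text
time_s: 18.02
ee_pos: [0.4826, 0.3365, 0.3286]
eef_rot: [-3.141, 0.002, -2.912]
force: [-0.5, -3.4, 3.4]
grip_width: 0.0139
grip_force: 35.0
```

```bash
python3 -c "
from h import *
go(.4825,.3365,.327,.2297+np.pi)"
```

```text
shift [ 0.   -0.    0.05] turn [-0.    0.02 -0.01] pos [0.4826 0.3365 0.3286] rot [-3.1414e+00  1.9000e-03 -2.9124e+00] q [ 0.55  0.45  1.49 -0.    1.19 -1.25] t 18.025 F [-0.5 -3.4  3.4] M [-0.61  0.04  0.04] w 0.0139
```

{"op": "apply_moves", "data": {
  "increments": [
    {"tx": 0, "ty": 0, "tz": 0, "ax": 0, "ay": 0, "az": -0.8},
    {"tx": 0, "ty": 0, "tz": 0, "ax": 0, "ay": 0, "az": -0.8},
    {"tx": 0, "ty": 0, "tz": 0, "ax": 0, "ay": 0, "az": -0.8},
    {"tx": 0, "ty": 0, "tz": 0, "ax": 0, "ay": 0, "az": -0.6},
    {"tx": 0, "ty": 0, "tz": 0, "ax": 0, "ay": 0, "az": 0}
  ]
}}

```text
time_s: 18.65
ee_pos: [0.4824, 0.3368, 0.3286]
eef_rot: [3.142, 0.002, -2.651]
force: [-1.1, 0.5, 2.6]
grip_width: 0.0137
grip_force: 35.0
```

```bash
python3 -c "
from h import *
go(.4825,.3365,.327,.2297+np.pi)"
```

```text
shift [ 0.   -0.01  0.05] turn [0.   0.02 2.99] pos [0.4824 0.3368 0.3286] rot [ 3.1415e+00  2.0000e-03 -2.6509e+00] q [ 0.55  0.45  1.49 -0.    1.19 -1.51] t 18.65 F [-1.1  0.5  2.6] M [ 0.23  0.24 -0.08] w 0.0137
```

{"op": "apply_moves", "data": {
  "increments": [
    {"tx": 0, "ty": 0, "tz": 0, "ax": 0, "ay": 0, "az": -0.5},
    {"tx": 0, "ty": 0, "tz": 0, "ax": 0, "ay": 0, "az": -0.5},
    {"tx": 0, "ty": 0, "tz": 0, "ax": 0, "ay": 0, "az": 0}
  ]
}}

```text
time_s: 19.02
ee_pos: [0.4825, 0.3368, 0.3286]
eef_rot: [3.142, 0.002, -2.565]
force: [-1.1, 1.2, 2.5]
grip_width: 0.0137
grip_force: 35.1
```

```bash
python3 -c "
from h import *
go(.4825,.3365,.327,.2297+np.pi)"
```

```text
shift [ 0.   -0.01  0.05] turn [0.   0.02 3.98] pos [0.4825 0.3368 0.3286] rot [ 3.1416e+00  2.0000e-03 -2.5649e+00] q [ 0.55  0.45  1.49  0.    1.19 -1.6 ] t 19.025 F [-1.1  1.2  2.5] M [ 0.39  0.46 -0.36] w 0.0137
```

{"op": "apply_moves", "data": {
  "increments": [
    {"tx": 0, "ty": 0, "tz": 0, "ax": 0, "ay": 0, "az": -0.4},
    {"tx": 0, "ty": 0, "tz": 0, "ax": 0, "ay": 0, "az": -0.4},
    {"tx": 0, "ty": 0, "tz": 0, "ax": 0, "ay": 0, "az": 0}
  ]
}}

```text
time_s: 19.4
ee_pos: [0.4825, 0.3367, 0.3286]
eef_rot: [-3.141, 0.002, -2.493]
force: [-2.6, 4.9, 4.1]
grip_width: 0.0139
grip_force: 36.0
```

```bash
python3 -c "
from h import *
go(.4825,.3365,.327,.2297+np.pi)"
```

```text
shift [ 0.   -0.01  0.05] turn [0.   0.02 4.8 ] pos [0.4825 0.3367 0.3286] rot [-3.1414e+00  1.9000e-03 -2.4932e+00] q [ 0.55  0.45  1.49 -0.    1.19 -1.67] t 19.4 F [-2.6  4.9  4.1] M [ 0.91  0.66 -0.74] w 0.0139
```

Torque rises steeply to 0.74 Nm at 24°, so this is the wrong way and the thread is left-hand. I reverse.

{"op": "apply_moves", "data": {
  "increments": [
    {"tx": 0, "ty": 0, "tz": 0, "ax": 0, "ay": 0, "az": 0.8},
    {"tx": 0, "ty": 0, "tz": 0, "ax": 0, "ay": 0, "az": 0.8},
    {"tx": 0, "ty": 0, "tz": 0, "ax": 0, "ay": 0, "az": 0.8},
    {"tx": 0, "ty": 0, "tz": 0, "ax": 0, "ay": 0, "az": 0.8},
    {"tx": 0, "ty": 0, "tz": 0, "ax": 0, "ay": 0, "az": 0.8},
    {"tx": 0, "ty": 0, "tz": 0, "ax": 0, "ay": 0, "az": 0.8},
    {"tx": 0, "ty": 0, "tz": 0, "ax": 0, "ay": 0, "az": 0.8},
    {"tx": 0, "ty": 0, "tz": 0, "ax": 0, "ay": 0, "az": 0.8},
    {"tx": 0, "ty": 0, "tz": 0, "ax": 0, "ay": 0, "az": 0.8},
    {"tx": 0, "ty": 0, "tz": 0, "ax": 0, "ay": 0, "az": 0.8},
    {"tx": 0, "ty": 0, "tz": 0, "ax": 0, "ay": 0, "az": 0}
  ]
}}

```text
time_s: 20.78
ee_pos: [0.4828, 0.3363, 0.3286]
eef_rot: [-3.141, 0.003, 3.092]
force: [1.7, -2.1, 4.5]
grip_width: 0.0139
grip_force: 35.0
```

```bash
python3 -c "
from h import *
go(.4825,.3365,.327,.2297+np.pi)"
```

```text
shift [0.01 0.01 0.05] turn [-0.01  0.03 -3.2 ] pos [0.4828 0.3363 0.3286] rot [-3.1412e+00  2.6000e-03  3.0921e+00] q [ 0.55  0.45  1.49 -0.    1.19 -0.97] t 20.775 F [ 1.7 -2.1  4.5] M [-0.55 -0.23  0.07] w 0.0139
```

{"op": "apply_moves", "data": {
  "increments": [
    {"tx": 0, "ty": 0, "tz": 0, "ax": 0, "ay": 0, "az": 0.8},
    {"tx": 0, "ty": 0, "tz": 0, "ax": 0, "ay": 0, "az": 0.8},
    {"tx": 0, "ty": 0, "tz": 0, "ax": 0, "ay": 0, "az": 0.8},
    {"tx": 0, "ty": 0, "tz": 0, "ax": 0, "ay": 0, "az": 0}
  ]
}}

```text
time_s: 21.28
ee_pos: [0.4827, 0.3364, 0.3286]
eef_rot: [3.141, 0.002, 2.884]
force: [0.7, -2.0, 4.5]
grip_width: 0.0135
grip_force: 35.0
```

```bash
python3 -c "
from h import *
go(.4825,.3365,.327,.2297+np.pi)"
```

```text
shift [0.01 0.   0.05] turn [-0.    0.03 -5.58] pos [0.4827 0.3364 0.3286] rot [3.141e+00 2.400e-03 2.884e+00] q [ 0.55  0.45  1.49 -0.    1.19 -0.77] t 21.275 F [ 0.7 -2.   4.5] M [-0.62 -0.34  0.04] w 0.0135
```

It turns easily this way. I continue to about 85°.

{"op": "apply_moves", "data": {
  "increments": [
    {"tx": 0, "ty": 0, "tz": 0, "ax": 0, "ay": 0, "az": 1},
    {"tx": 0, "ty": 0, "tz": 0, "ax": 0, "ay": 0, "az": 1},
    {"tx": 0, "ty": 0, "tz": 0, "ax": 0, "ay": 0, "az": 1},
    {"tx": 0, "ty": 0, "tz": 0, "ax": 0, "ay": 0, "az": 1},
    {"tx": 0, "ty": 0, "tz": 0, "ax": 0, "ay": 0, "az": 1},
    {"tx": 0, "ty": 0, "tz": 0, "ax": 0, "ay": 0, "az": 1},
    {"tx": 0, "ty": 0, "tz": 0, "ax": 0, "ay": 0, "az": 1},
    {"tx": 0, "ty": 0, "tz": 0, "ax": 0, "ay": 0, "az": 1},
    {"tx": 0, "ty": 0, "tz": 0, "ax": 0, "ay": 0, "az": 1},
    {"tx": 0, "ty": 0, "tz": 0, "ax": 0, "ay": 0, "az": 1},
    {"tx": 0, "ty": 0, "tz": 0, "ax": 0, "ay": 0, "az": 1},
    {"tx": 0, "ty": 0, "tz": 0, "ax": 0, "ay": 0, "az": 0.4}
  ]
}}

```text
time_s: 22.78
ee_pos: [0.4825, 0.3364, 0.3288]
eef_rot: [3.14, 0.001, 1.888]
force: [-2.2, -4.3, 8.6]
grip_width: 0.014
grip_force: 35.0
```

{"op": "apply_moves", "data": {
  "increments": [
    {"tx": 0, "ty": 0, "tz": 0, "ax": 0, "ay": 0, "az": 0},
    {"tx": 0, "ty": 0, "tz": -0.05, "ax": 0, "ay": 0, "az": 0},
    {"tx": 0, "ty": 0, "tz": -0.05, "ax": 0, "ay": 0, "az": 0},
    {"tx": 0, "ty": 0, "tz": 0, "ax": 0, "ay": 0, "az": 0}
  ]
}}

```text
time_s: 23.28
ee_pos: [0.4825, 0.3365, 0.3312]
eef_rot: [3.141, 0.0, 1.888]
force: [-1.1, -3.2, 2.5]
grip_width: 0.0135
grip_force: 35.0
```

```bash
python3 -c "
from h import *
go(.4825,.3365,.327,.2297+np.pi)"
```

```text
shift [-0.    0.    0.14] turn [ 1.000e-02  1.000e-02 -1.699e+01] pos [0.4825 0.3365 0.3312] rot [3.1406e+00 4.0000e-04 1.8883e+00] q [ 0.55  0.45  1.49 -0.    1.2   0.23] t 23.275 F [-1.1 -3.2  2.5] M [-0.56  0.28  0.03] w 0.0135
```

Force is small and falling as the cap rises. I lift slowly, then go higher.

{"op": "apply_moves", "data": {
  "increments": [
    {"tx": 0, "ty": 0, "tz": -0.1, "ax": 0, "ay": 0, "az": 0},
    {"tx": 0, "ty": 0, "tz": -0.1, "ax": 0, "ay": 0, "az": 0},
    {"tx": 0, "ty": 0, "tz": -0.1, "ax": 0, "ay": 0, "az": 0},
    {"tx": 0, "ty": 0, "tz": 0, "ax": 0, "ay": 0, "az": 0}
  ]
}}

```text
time_s: 23.78
ee_pos: [0.4825, 0.3366, 0.3407]
eef_rot: [3.139, 0.0, 1.887]
force: [-0.7, 0.0, -0.4]
grip_width: 0.0136
grip_force: 35.0
```

{"op": "apply_moves", "data": {
  "increments": [
    {"tx": 0, "ty": 0, "tz": -0.3, "ax": 0, "ay": 0, "az": 0},
    {"tx": 0, "ty": 0, "tz": -0.3, "ax": 0, "ay": 0, "az": 0},
    {"tx": 0, "ty": 0, "tz": -0.4, "ax": 0, "ay": 0, "az": 0},
    {"tx": 0, "ty": 0, "tz": -0.4, "ax": 0, "ay": 0, "az": 0},
    {"tx": 0, "ty": 0, "tz": -0.4, "ax": 0, "ay": 0, "az": 0},
    {"tx": 0, "ty": 0, "tz": -0.4, "ax": 0, "ay": 0, "az": 0},
    {"tx": 0, "ty": 0, "tz": -0.3, "ax": 0, "ay": 0, "az": 0},
    {"tx": 0, "ty": 0, "tz": 0, "ax": 0, "ay": 0, "az": 0},
    {"tx": 0, "ty": 0, "tz": 0, "ax": 0, "ay": 0, "az": 0},
    {"tx": 0, "ty": 0, "tz": 0, "ax": 0, "ay": 0, "az": 0}
  ]
}}

```text
time_s: 25.02
ee_pos: [0.4824, 0.3366, 0.415]
eef_rot: [3.141, 0.0, 1.887]
force: [0.2, -0.9, -0.5]
grip_width: 0.0134
grip_force: 35.0
```

Run:
```python
from h import *
go(.4825,.3365,.327,.2297+np.pi)
t=camera("top");s=camera("scene")
for n,z in(("closed",.0),("lifted",.086)):
    # dark fraction and brightness just at the cap disc's place in the scene view
    u,v=proj(s,[.4825,.3365,.115+z]).astype(int)+[0,2];p=s["pixels"][v-3:v+4,u-5:u+6];print(n,(u,v),p.reshape(-1,3).mean(0).round())
# vertical brightness profile through the bottle axis in the scene view
u,v=proj(s,[.4825,.3365,.06]).astype(int);print([(r,s["pixels"][r,u].tolist()) for r in range(v-70,v+10,4)])
print("rows for z",[(z,round(proj(s,[.4825,.3365,z])[1])) for z in(.088,.105,.157,.19,.225,.243)])
k=np.array([.5053,.234])
print("key tab px scene",proj(s,[*k,.04]).round(),s["pixels"][tuple(proj(s,[*k,.04]).astype(int)[::-1])])
```

```text
shift [-0.    0.    2.93] turn [ 1.000e-02  1.000e-02 -1.701e+01] pos [0.4824 0.3366 0.415 ] rot [3.1407e+00 3.0000e-04 1.8873e+00] q [ 0.55  0.38  1.39 -0.    1.37  0.23] t 25.025 F [ 0.2 -0.9 -0.5] M [-0.09  0.03 -0.01] w 0.0134
closed (np.int64(177), np.int64(174)) [157. 159. 154.]
lifted (np.int64(175), np.int64(144)) [16. 16. 16.]
[(121, [70, 68, 64]), (125, [73, 69, 65]), (129, [22, 22, 21]), (133, [10, 10, 11]), (137, [10, 11, 12]), (141, [39, 37, 37]), (145, [9, 10, 9]), (149, [115, 123, 131]), (153, [220, 227, 233]), (157, [224, 231, 236]), (161, [216, 226, 231]), (165, [221, 229, 234]), (169, [224, 233, 237]), (173, [0, 0, 0]), (177, [152, 153, 137]), (181, [119, 117, 104]), (185, [253, 254, 255]), (189, [234, 232, 214]), (193, [123, 120, 107]), (197, [125, 122, 108])]
rows for z [(0.088, 182), (0.105, 176), (0.157, 158), (0.19, 146), (0.225, 133), (0.243, 126)]
key tab px scene [212. 206.] [84 78 77]
```

The cap is 86 mm up in the gripper (dark at scene rows 129–147), the bottle's neck is bare, and the key tab is still at its home place (212,206).

```bash
python3 -c "
from station import hand_in
print(hand_in())"
```

```text
the job is handed in; nothing more can be done
None
```

I handed the job in at about 25 s: the key is home in the left bottle's foot, its left-hand cap is unscrewed and held upright about 86 mm above its seat, and I left the other bottle untouched.

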